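Bring the cat's ball to its canister, level in the dish

TASK

The cat's cork ball goes back into its canister: first swing the canister's lid up about its hinge and leave it standing upright. Then take the steel dish with the ball by its wooden grip, lift it off the mat and turn it through about a quarter turn, always level and with the ball staying in the middle, so that its pouring lip points straight back into the canister across the middle of the front rim, the tip of the lip over the open mouth a few centimetres above the rim. Finish while holding the dish still there, level, not touching the canister and not tipped out, the lid still upright, and leave the other things on the console where they are.

Things in the scene. Friction and masses are not known exactly. Their poses are not given: they have to be found in the camera images.
- canister: Charcoal plastic canister, an open box fixed to the console: 110 mm deep (its x), 140 mm wide (its y), 100 mm high, walls 5 mm, the mouth (inside) 100 by 130 mm. Origin at the centre of its underside; x points from its front (robot side) to its hinge side, z up. The lid closes it. It stands left or right, turned up to 0.2 rad.
- lid (a joint): Angle (rad) of the canister's hinged lid about the upper far edge: 0 is shut (lying level on the rim), 1.57 upright, stop at 2.1. It starts shut or ajar (up to 0.3). The lid is a charcoal slab 110 by 140 by 8 mm, 150 g, on a stiff hinge (about 0.12 N m) that stays where it is left.
- lid_hinge (a point): Point on the hinge line of the lid, mid-width: 55 mm behind the canister's centre along its x, at 100 mm height. The hinge line runs along the canister's y; the lid opens by lifting its front edge, which goes up and back.
- lid_handle (a point): Middle of the lid's steel bar handle: round bar 11 mm thick, 70 mm long, parallel to the hinge (canister's y), on two 8 mm posts 60 mm apart, its axis 35 mm off the lid's outer face, so a finger fits between. Lid shut: 80 mm in front of and 43 mm above the hinge point; it goes round the hinge with the lid and can turn between two fingertips.
- mat: Flat silicone mat, 130 by 130 by 4 mm, fixed to the console; origin at the centre of its underside. The dish starts on it.
- dish: Shallow twelve-sided steel dish, 220 g, 110 mm across; origin at the centre of its underside, z up. Floor a 10 degree cone, lowest 6 mm up; low rim, top at 26 mm, missing for 28 mm at +x, where the floor runs on as a pouring lip. A 6 mm rod hoop from the rim at +y and -y carries the wooden grip over the centre. At the start the lip points to world +y, within 0.4 rad.
- dish_grip (a point): Centre of the dish's wooden grip: a block 14 mm thick (dish x), 44 mm long (dish y), 20 mm high, 100 mm above the dish's underside over its centre. The grip's top is the highest point of the dish (110 mm).
- dish_lip (a point): Middle of the tip of the dish's pouring lip, upper face: 79 mm from the dish's centre along its x, 20 mm above its underside. The lip is 28 mm wide and 3 mm thick.
- dish_mid (a point): Lowest point of the dish's floor, at its centre, 6 mm above its underside: where the ball rests.
- ball: Loose cork ball, 32 mm across, about 30 g, resting in the middle of the dish. Its origin is a point on its surface and rolls with it: use point ball_center.
- ball_center (a point): Centre of the ball.
- scoop: Bystander, loose: coral plastic scoop lying about along x between the canister and the mat, nearer the robot, 155 mm long, 30 mm high; origin under it, 50 mm from the centre of its round cup (56 mm across).
- dustpan: Bystander, loose: stainless steel dustpan at the right, pan 180 by 200 mm, 45 mm high, with a 100 mm handle to its -x; origin under the middle of the pan.
- cat: Bystander, loose: white ceramic sitting cat figurine, 68 mm across, 120 mm high, at the middle beyond the canister and the mat; origin at the centre of its underside.
- brush: Bystander, loose: hand brush lying at the right near the robot; origin on its underside.
- jar: Bystander, loose: closed glass jar, 64 mm across, 100 mm high, at the far right; origin at the centre of its underside.
- keybowl: Bystander, loose: blue ceramic key bowl, 120 mm across, 45 mm high, at the left near the robot; origin at the centre of its underside.
Things that resemble listed ones, but are neither listed nor needed, are in the scene too. There is more than one size of the dish; the job needs the largest.

How it is judged:
On the way, in this order (a step that is already met when the one before it is completed fails the run):
1. the lid stands upright (77 to 102 degrees), the dish still on its mat (value of joint lid between 1.35 and 1.79 rad and height (world z) of dish below 0.02 m), for 0.2 s.
2. the dish is lifted clear in the fingers, the ball in its middle (height (world z) of dish above 0.04 m and contact force between the fingers and dish above 0.5 N and horizontal distance between ball_center and dish_mid below 0.025 m), for 0.2 s.
At the end, for the whole second after the job is handed in: Fingers hold the dish still, within 5 deg of level, off the canister, ball within 20 mm of its middle; lip within 12 deg of the canister's x, its tip over the mouth (to 30 mm past the middle, 40 mm sideways) and 8 to 80 mm above the rim; lid within 12 deg of upright (value of joint lid between 1.35 and 1.79 rad and x of dish_lip in the frame of canister between -0.048 and 0.03 m and y of dish_lip in the frame of canister between -0.04 and 0.04 m and z of dish_lip in the frame of canister between 0.108 and 0.18 m and x of dish in the frame of canister below -0.03 m and angle between the x axis of dish and the x axis of canister, either way round below 0.22 rad and angle between dish's own z axis and vertical below 0.1 rad and horizontal distance between ball_center and dish_mid below 0.02 m and contact force between ball and dish above 0.05 N and contact force between the fingers and dish above 1 N and contact force between dish and canister below 0.2 N and linear speed of dish below 0.03 m/s and angular speed of dish below 0.2 rad/s); the arm keeps its last pose, push and grip.
It fails at once if the ball runs more than 25 mm from the dish's middle (horizontal distance between ball_center and dish_mid above 0.025 m).
It fails at once if the dish is tilted more than 12 degrees (angle between dish's own z axis and vertical above 0.21 rad).
It fails at once if a bystander (scoop, dustpan, cat, brush, jar, key bowl) is moved more than 20 mm (distance of any of scoop, dustpan, cat, brush, jar, keybowl from where it was at the start of the episode above 0.02 m).
It also fails if it takes over 64 s, if anything falls off the work surface, if the arm or the gripper's body presses on something with over 40 N, if the wrist force passes 120 N, or if a joint passes its speed limit or range.

ROBOT

A 6-joint arm with a two-finger parallel gripper is mounted at the origin on the work surface. World frame = base frame: x ahead of the robot, y to its left, z up, the work surface at z = 0. Lengths are in m, angles in rad, forces in N, time in s.
With the tool pointing down it reaches from about 0.225 to 0.875 m from the base axis. Payload 3.4 kg.
Tool frame: the origin (TCP) lies between the finger pads; the fingertips stand 25 mm ahead of it and the grasp point (between the pads) lies 6 mm ahead of it (manip.tips_ahead is the distance from the TCP to the fingertips, in m); z points along the fingers, x is the direction in which the jaws open and shut, and the axes are right-handed (so a half turn about z gives the same grasp; the last joint's range is limited). The gripper opens to 85 mm and grips with 20 to 120 N. Pads are 22 mm wide; open, the fingers measure 114 mm over their backs; the gripper's body (76 mm by 85 mm) begins 54 mm behind the grasp point. The pads swing forward as they close: fully open they stand 13 mm farther back than shut.
Start: joints at [1.173, 0.276, 1.505, -0, 1.361, -0.121], TCP at [0.157, 0.553, 0.256] pointing down, gripper open.
Joint ranges: [-2.89, 2.89], [-0.75, 2.08], [0.22, 2.7], [-1.18, 4.32], [0.11, 2.71], [-2.7, 2.7]. Speed limits (rad/s): [2.57, 2.57, 3.14, 3.14, 3.14, 3.14].

INTERFACE

Orientations are given as a unit quaternion [w, x, y, z].
In Python, from rig import manip gives the robot as it stands. The module is installed in compiled form; this text tells all that it offers.
- The arm moves only by the tool send_rows, never from a script. Its argument "plan" is a list of rows, each an object with "linear": the shift along the tool's x, y, z in m, a list of three; "delta_rot": the turn, a rotation vector about the tool's x, y, z in degrees, a list of three; "fingers": the finger opening in m, from 0 to 0.0854. A call has 1 to 12 rows; each row shifts and turns the pose as measured when the row begins, along the tool's axes as they then stand; what a row does not reach is not made up. A row lasts 1/12 s, in which the tool goes at most 41.7 mm and 7.16 degrees, less where a joint would pass 70% of its speed; a pose out of reach is approached as far as the arm can. A call with a gripper value outside its range is refused whole. The fingers move at their own pace and stop on an object; "force" is the grip in N (left out, the last holds). Time passes only in rows, so rows that do not move let the fingers close. It gives the time, the measured TCP pose, the force and the opening at its end, in the units of the state.
- manip.get_state(): the state, without advancing time (a new reading comes with each control period).
- manip.get_image(name): name is "scene" or "top"; returns the picture (420x560x3 uint8, red, green, blue); there is no depth.
- manip.camera_info(name): a dict with "K" (3x3 intrinsics, pixels), "dist" ([k1, k2, p1, p2, k3] as OpenCV has them; the pictures are not rectified), "rvec" (rotation vector, rad) and "tvec" (3), from world to camera coordinates, as OpenCV has them. Camera axes: x right, y down, z forward; pixel columns grow to the right and rows downward; lengths in m; the calibration is good to about 2 mm. A picture is of the moment at which its call begins. camera_info takes no time and is no camera call.
- manip.sign_off(): hands the job in, once; it reports no verdict.
Trained networks look in the newest picture that a camera, given by its name, has taken for a name from the list of things; names that differ only in an ending like _2 or _b are one class to them, and where a whole thing is asked for, a point or a joint stands for the part that bears it (a point fixed in the world has none). Each returns a list of dicts, best first, with "p" (0 to 1); they miss things now and then, are a little off and sometimes report something else, mostly with a low value. They report only what shows in the picture. A call takes as long as a camera call. They do not tell look-alikes from the thing itself.
- manip.find_in(thing, camera): "extent" ([left, top, right, bottom] in pixels, round what is visible of it).
- manip.masks_of(thing, camera): "pixels" (420x560 bool, what is visible of it) and "extent" ([left, top, right, bottom] in pixels, round what is visible of it).
The state is a dict: "clock": time; "qpos": joint angles; "qd": joint speeds; "effort": joint torques, N m; "position": TCP position; "ee_rot": TCP orientation; "contact_force": force on the tool from outside, world axes, zero at the start; "moment": the same for the moment, N m; "width": finger opening in m.
Only numpy, scipy, OpenCV 4.12 (cv2) and the standard library are available. Lean on these libraries where they do the work, as an engineer would, in place of code of your own. Each camera call takes 0.05 s, during which the arm holds its last target. There are 200 camera calls.

## Working session

There is one attempt and no reset: what is moved stays moved. The work goes in short steps, Python scripts to look and compute and a tool call to move; the robot and the scene stay as the last step left them, time stands still between calls to the robot, and variables do not carry over. Pictures are saved under pics/ and viewed, about 8 in all and at most 12, crops included, and the job is handed in when it is done.

Besides the shell and the picture viewer there is one more tool, called after "Emit:" by a JSON object that holds its "op" and its "data", one argument or row to a line. send_rows: Moves the arm, as the interface text tells. Its arguments: {"type":"object","properties":{"plan":{"type":"array","items":{"type":"object","properties":{"linear":{"type":"array","items":{"type":"number"}},"delta_rot":{"type":"array","items":{"type":"number"}},"fingers":{"type":"number"}}}},"force":{"type":"number"}},"required":["plan"]}

```bash
mkdir -p pics
python3 - <<'E'
from rig import manip
import cv2,numpy as np
for c in("scene","top"):
    im=manip.get_image(c); cv2.imwrite(f"pics/{c}0.png",im[:,:,::-1])
    i=manip.camera_info(c); print(c,i)
    for t in("canister","lid","lid_handle","mat","dish","dish_grip","ball","scoop","cat","dustpan"):
        print(t,[(np.round(d["extent"]).astype(int).tolist(),round(d["p"],2)) for d in manip.find_in(t,c)[:4]])
print(manip.get_state())
E
```

```text
scene {'K': array([[395.31439099,   0.        , 280.51260093],
       [  0.        , 395.31439099, 207.03003802],
       [  0.        ,   0.        ,   1.        ]]), 'dist': array([-0.08310006,  0.        ,  0.        ,  0.        ,  0.        ]), 'rvec': array([ 0.85500694,  2.40875173, -1.20463693]), 'tvec': array([ 0.42148099, -0.10585499,  1.41558559])}
canister [([278, 221, 351, 309], 0.96)]
lid [([431, 273, 479, 316], 0.75), ([279, 223, 350, 276], 0.68), ([231, 188, 265, 229], 0.68)]
lid_handle [([278, 223, 353, 280], 0.62)]
mat [([222, 213, 279, 236], 0.68)]
dish [([268, 172, 294, 200], 0.88), ([178, 210, 206, 240], 0.83), ([230, 187, 266, 228], 0.72)]
dish_grip [([270, 172, 294, 203], 0.93), ([229, 188, 264, 232], 0.59), ([177, 210, 204, 239], 0.59)]
ball [([244, 211, 254, 216], 0.5)]
scoop [([310, 206, 345, 228], 0.75)]
cat [([198, 233, 225, 280], 0.83)]
dustpan [([176, 146, 251, 189], 0.64)]
top {'K': array([[534.51944713,   0.        , 288.92176103],
       [  0.        , 534.51944713, 214.60259829],
       [  0.        ,   0.        ,   1.        ]]), 'dist': array([0.06
[... 631 characters left out ...]
pan [([386, 195, 453, 281], 0.75)]
{'clock': 1.1, 'qpos': array([ 1.17302807e+00,  2.75897169e-01,  1.50490348e+00, -1.08135676e-05,
        1.36069572e+00, -1.20982033e-01]), 'qd': array([ 0.00071852,  0.00032788, -0.00185009,  0.00072541, -0.00045903,
       -0.00156336]), 'effort': array([-2.01158596e-04, -4.16687608e+01, -2.46106052e+01, -8.92601952e-05,
        3.88327135e-04,  2.18099373e-06]), 'position': array([0.15713796, 0.55314247, 0.25632824]), 'ee_rot': array([-1.95987167e-05,  7.97892047e-01,  6.02800364e-01,  4.42884136e-05]), 'contact_force': array([-0.05009719, -0.22910066,  0.36586763]), 'moment': array([ 0.00695014,  0.0206931 , -0.02520577]), 'width': 0.08566238087202453}
```

Run:
```python
import cv2
a=cv2.imread("pics/top0.png");b=cv2.imread("pics/scene0.png")
cv2.imwrite("pics/top1.png",cv2.resize(a[130:310,180:420],(800,600),interpolation=cv2.INTER_CUBIC))
cv2.imwrite("pics/sc1.png",cv2.resize(b[140:335,150:410],(800,600),interpolation=cv2.INTER_CUBIC))
```

```text
(no output)
```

View pics/top1.png

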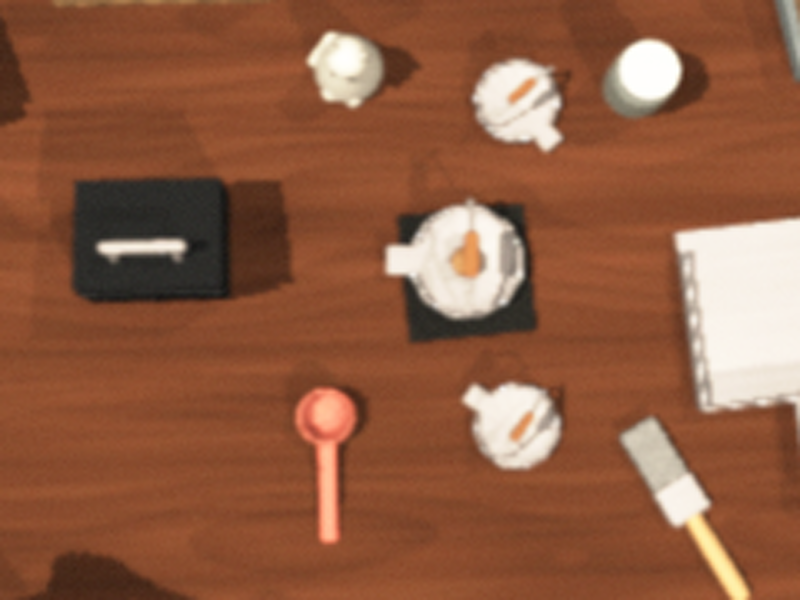

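View pics/sc1.png

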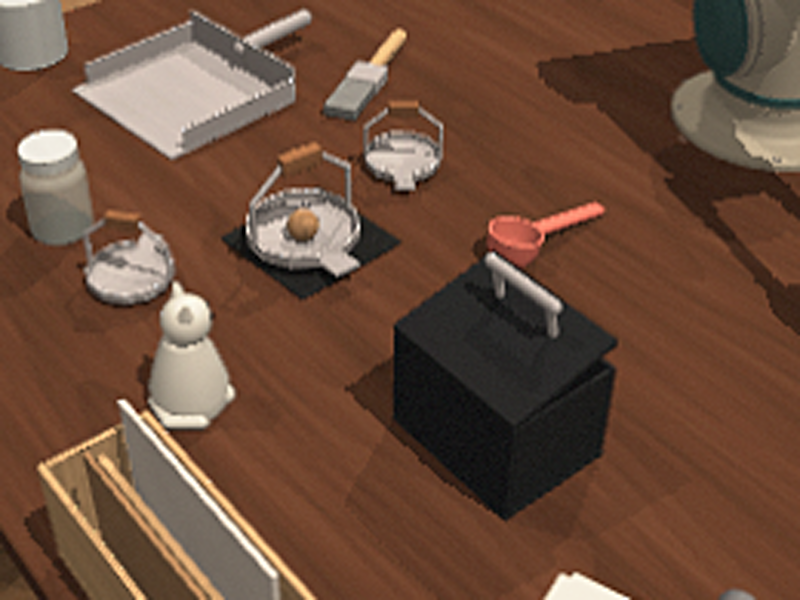

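Top crop: the large dish with the ball is on the mat at crop (468,262); two smaller look-alike dishes are at (515,100) and (515,425), both empty and off-mat. So I take the one on the mat. The canister is at crop (150,240), lid ajar, handle from (98,247) to (186,247). The scene crop agrees: ball dish at (302,230), smaller ones at (403,155) and (130,268).

```bash
cat > h.py <<'E'
import numpy as np,cv2
from scipy.optimize import least_squares
from scipy.spatial.transform import Rotation as R
from rig import manip
def proj(c,P):
    i=manip.camera_info(c)
    return cv2.projectPoints(np.array(P,float).reshape(-1,1,3),i["rvec"],i["tvec"],i["K"],i["dist"])[0][:,0]
def onplane(c,uv,z):
    i=manip.camera_info(c); n=cv2.undistortPoints(np.array(uv,float).reshape(-1,1,2),i["K"],i["dist"])[:,0]
    Rm=cv2.Rodrigues(i["rvec"])[0]; C=-Rm.T@i["tvec"]
    d=np.c_[n,np.ones(len(n))]@Rm
    return C+d*((z-C[2])/d[:,2])[:,None]
T=lambda p:(np.array(p,float)+.5)/(10/3)-.5+[180,130]
S=lambda p:(np.array(p,float)+.5)/(800/260)-.5+[150,140]
def can(q,P):
    x,y,a=q[:3]; c,s=np.cos(a),np.sin(a); P=np.array(P,float)
    return np.c_[x+c*P[:,0]-s*P[:,1],y+s*P[:,0]+c*P[:,1],P[:,2]]
def lid(t,P): # from lid-shut canister coords
    P=np.array(P,float)-[.055,0,.1]; c,s=np.cos(t),np.sin(t)
    return np.c_[c*P[:,0]+s*P[:,2]+.055,P[:,1],-s*P[:,0]+c*P[:,2]+.1]
E
python3 - <<'E'
from h import *
BS=[[.055,.07,0],[.055,-.07,0],[-.055,.07,0]]; bs=S([[506,517],[396,410],[603,448]])
LS=[[.055,-.07,.108],[.055,.07,.108],[-.055,.07,.108],[-.025,-.035,.143],[-.025,.035,.143]]; ls=S([[396,323],[513,416],[617,342],[490,258],[558,302]])
LT=[[-.025,.035,.143],[-.025,-.035,.143],[.055,.07,.108],[.055,-.07,.108]]; lt=T([[98,247],[186,247],[75,181],[221,180]])
f=lambda q:np.r_[proj("scene",can(q,BS))-bs,proj("scene",can(q,lid(q[3],LS)))-ls,proj("top",can(q,lid(q[3],LT)))-lt].ravel()
r=least_squares(f,[.5,.25,0,.2],loss="soft_l1");print("can",r.x.round(4));print(f(r.x).reshape(-1,2).round(1).tolist())
print("handle",can(r.x,lid(r.x[3],[[-.025,0,.143]])))
DS=[[.079,.014,.02],[.079,-.014,.02],[0,.022,.1],[0,-.022,.1],[0,0,.022]]
dsc=S([[358,264],[332,275],[320,150],[280,160],[302,224]])
DT=[[.079,.014,.02],[.079,-.014,.02],[0,0,.1]]; dt=T([[386,275],[386,247],[468,254]])
up=lambda P:np.array(P)+[0,0,.004]
# dish +y end: for lip to world +y, dish +y = world -x (towards robot)
f=lambda q:np.r_[proj("scene",can(q,up(DS)))-dsc,proj("top",can(q,up(DT)))-dt].ravel()
r=least_squares(f,[.5,0,1.57],loss="soft_l1");print("dish",r.x.round(4));print(f(r.x).reshape(-1,2).round(1).tolist())
print("mat",onplane("top",T([[400,215],[523,205],[536,328],[411,341]]),.004).round(3).tolist())
for n,p,z in(("scoopcup",[327,415],.03),("scoopend",[329,540],.015),("cat",[348,52],.12),("catbase",[348,80],.03),("smallN",[520,90],.07),("smallS",[520,427],.07)): print(n,onplane("top",T([p]),z).round(3))
i=manip.camera_info("top");print(-cv2.Rodrigues(i["rvec"])[0].T@i["tvec"])
i=manip.camera_info("scene");print(-cv2.Rodrigues(i["rvec"])[0].T@i["tvec"])
print(R.from_quat(np.roll(manip.get_state()["ee_rot"],-1)).as_matrix().round(3))
E
```

```text
can [ 0.5817  0.1676 -0.0128  0.2229]
[[-0.3, 0.0], [-0.8, 1.3], [0.2, 1.0], [-1.0, -1.0], [0.1, 2.0], [0.8, -2.3], [0.7, -0.4], [-0.9, 0.5], [1.9, 0.9], [-1.7, 0.6], [-0.0, 0.2], [0.2, -0.0]]
handle [[0.56822179 0.16773364 0.15961918]]
dish [ 0.5596 -0.1385  1.4939]
[[0.3, -0.6], [0.7, -0.7], [-0.1, 0.2], [-0.1, 1.8], [0.3, -0.1], [-0.2, -0.9], [0.2, -0.9], [0.6, 0.3]]
mat [[0.611, -0.076, 0.004], [0.618, -0.201, 0.004], [0.492, -0.21, 0.004], [0.483, -0.083, 0.004]]
scoopcup [[0.41  0.003 0.03 ]]
scoopend [[0.287 0.005 0.015]]
cat [[ 0.756 -0.027  0.12 ]]
catbase [[ 0.745 -0.026  0.03 ]]
smallN [[ 0.724 -0.195  0.07 ]]
smallS [[ 0.394 -0.184  0.07 ]]
[ 0.41656655 -0.02471467  1.80247223]
[1.09571816 0.65189366 0.75310718]
[[ 0.273  0.962  0.   ]
 [ 0.962 -0.273  0.   ]
 [ 0.     0.    -1.   ]]
```

Emit:
{"op": "send_rows", "data": {
  "plan": [
    {"delta_rot": [0, 0, 6.8], "linear": [0, 0, 0], "fingers": 0.05},
    {"delta_rot": [0, 0, 6.8], "linear": [0, 0, 0], "fingers": 0.05},
    {"delta_rot": [0, 0, 6.8], "linear": [0, 0, 0], "fingers": 0.05},
    {"delta_rot": [0, 0, 6.8], "linear": [0, 0, 0], "fingers": 0.05},
    {"delta_rot": [0, 0, 6.8], "linear": [0, 0, 0], "fingers": 0.05},
    {"delta_rot": [0, 0, 6.8], "linear": [0, 0, 0], "fingers": 0.05},
    {"delta_rot": [0, 0, 6.8], "linear": [0, 0, 0], "fingers": 0.05},
    {"delta_rot": [0, 0, 6.8], "linear": [0, 0, 0], "fingers": 0.05},
    {"delta_rot": [0, 0, 6.8], "linear": [0, 0, 0], "fingers": 0.05},
    {"delta_rot": [0, 0, 6.8], "linear": [0, 0, 0], "fingers": 0.05},
    {"delta_rot": [0, 0, 6.8], "linear": [0, 0, 0], "fingers": 0.05},
    {"delta_rot": [0, 0, 0], "linear": [0, 0, 0], "fingers": 0.05}
  ],
  "force": 25
}}

```text
clock: 2.1
position: [0.1571, 0.5531, 0.2563]
ee_rot: [-0.0, 0.999, -0.038, 0.0]
contact_force: [-0.4, 0.3, -0.4]
width: 0.0504
```

Emit:
{"op": "send_rows", "data": {
  "plan": [
    {"delta_rot": [0, 0, -3.6], "linear": [0, 0, 0], "fingers": 0.05},
    {"delta_rot": [0, 0, 0], "linear": [0.02, 0.02, 0], "fingers": 0.05},
    {"delta_rot": [0, 0, 0], "linear": [0.028, 0.026, 0], "fingers": 0.05},
    {"delta_rot": [0, 0, 0], "linear": [0.028, 0.026, 0], "fingers": 0.05},
    {"delta_rot": [0, 0, 0], "linear": [0.028, 0.026, 0], "fingers": 0.05},
    {"delta_rot": [0, 0, 0], "linear": [0.028, 0.026, 0], "fingers": 0.05},
    {"delta_rot": [0, 0, 0], "linear": [0.028, 0.026, 0], "fingers": 0.05},
    {"delta_rot": [0, 0, 0], "linear": [0.028, 0.026, 0], "fingers": 0.05},
    {"delta_rot": [0, 0, 0], "linear": [0.028, 0.026, 0], "fingers": 0.05},
    {"delta_rot": [0, 0, 0], "linear": [0.028, 0.026, 0], "fingers": 0.05},
    {"delta_rot": [0, 0, 0], "linear": [0.028, 0.026, 0], "fingers": 0.05},
    {"delta_rot": [0, 0, 0], "linear": [0.028, 0.026, 0], "fingers": 0.05}
  ]
}}

```text
clock: 3.1
position: [0.4676, 0.2722, 0.2555]
ee_rot: [-0.004, 1.0, 0.023, 0.0]
contact_force: [1.7, 0.6, -0.1]
width: 0.05
```

Emit:
{"op": "send_rows", "data": {
  "plan": [
    {"delta_rot": [0, 0, 0], "linear": [0.028, 0.026, 0], "fingers": 0.05},
    {"delta_rot": [0, 0, 0], "linear": [0.028, 0.026, 0], "fingers": 0.05},
    {"delta_rot": [0, 0, 0], "linear": [0.02, 0.018, 0], "fingers": 0.05},
    {"delta_rot": [0, 0, 0], "linear": [0, 0, 0], "fingers": 0.05},
    {"delta_rot": [0, 0, 0], "linear": [0, 0, 0], "fingers": 0.05}
  ]
}}

```text
clock: 3.52
position: [0.5572, 0.1951, 0.2547]
ee_rot: [-0.003, 1.0, 0.026, 0.003]
contact_force: [-1.3, 1.2, 0.5]
width: 0.0499
```

Emit:
{"op": "send_rows", "data": {
  "plan": [
    {"delta_rot": [0, 0, 3.6], "linear": [0.011, 0.027, 0], "fingers": 0.05},
    {"delta_rot": [0, 0, 0], "linear": [0, 0, 0], "fingers": 0.05},
    {"delta_rot": [0, 0, 0], "linear": [0, 0, 0.01], "fingers": 0.05},
    {"delta_rot": [0, 0, 0], "linear": [0, 0, 0.014], "fingers": 0.05},
    {"delta_rot": [0, 0, 0], "linear": [0, 0, 0], "fingers": 0.05}
  ]
}}

```text
clock: 3.93
position: [0.5676, 0.1708, 0.2293]
ee_rot: [-0.004, 1.0, -0.001, 0.002]
contact_force: [-0.2, -0.0, -1.3]
width: 0.0498
```

Run:
```python
from h import *
s=manip.get_image("scene");t=manip.get_image("top")
a=cv2.resize(s[170:320,240:390],(600,600),interpolation=cv2.INTER_CUBIC);cv2.imwrite("pics/a2.png",a[:,:,::-1])
st=manip.get_state();print(st["position"],R.from_quat(np.roll(st["ee_rot"],-1)).as_matrix().round(3).tolist())
tip=st["position"]-[0,0,.025];print((proj("scene",[tip])-[240,170])*4)
```

```text
[0.56877498 0.17110377 0.23148932] [[1.0, -0.003, 0.008], [-0.003, -1.0, 0.008], [0.008, -0.008, -1.0]]
[[328.10264094 181.83233385]]
```

View pics/a2.png

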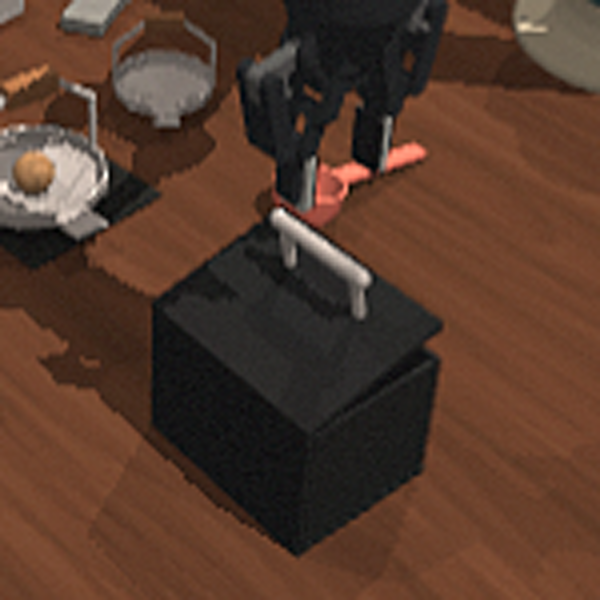

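The crop shows the fingertips at (297,205) and (370,168), straddling the bar, which is centred at (320,247). This fits the projection, so I descend.

Emit:
{"op": "send_rows", "data": {
  "plan": [
    {"delta_rot": [0, 0, 0], "linear": [0, 0.003, 0.012], "fingers": 0.05},
    {"delta_rot": [0, 0, 0], "linear": [0, 0, 0.014], "fingers": 0.05},
    {"delta_rot": [0, 0, 0], "linear": [0, 0, 0.014], "fingers": 0.05},
    {"delta_rot": [0, 0, 0], "linear": [0, 0, 0.012], "fingers": 0.05},
    {"delta_rot": [0, 0, 0], "linear": [0, 0, 0.006], "fingers": 0.05},
    {"delta_rot": [0, 0, 0], "linear": [0, 0, 0.0], "fingers": 0.05},
    {"delta_rot": [0, 0, 0], "linear": [0, 0, 0.0], "fingers": 0.05}
  ]
}}

```text
clock: 4.62
position: [0.5696, 0.1741, 0.1771]
ee_rot: [-0.005, 1.0, 0.004, 0.009]
contact_force: [-0.1, -0.3, -0.6]
width: 0.0497
```

Emit:
{"op": "send_rows", "data": {
  "plan": [
    {"delta_rot": [-0.6, -1.0, 0.8], "linear": [-0.001, 0.006, 0.0], "fingers": 0.05},
    {"delta_rot": [0, 0, 0], "linear": [0, 0, 0.0], "fingers": 0.05},
    {"delta_rot": [0, 0, 0], "linear": [0, 0, 0.011], "fingers": 0.05},
    {"delta_rot": [0, 0, 0], "linear": [0, 0, 0.0], "fingers": 0.05}
  ]
}}

```text
clock: 4.95
position: [0.5702, 0.1683, 0.1685]
ee_rot: [0.0, 1.0, -0.003, 0.002]
contact_force: [-0.4, -0.5, -1.1]
width: 0.0503
```

Emit:
{"op": "send_rows", "data": {
  "plan": [
    {"delta_rot": [0, 0, 0], "linear": [0, 0, 0.0], "fingers": 0.02},
    {"delta_rot": [0, 0, 0], "linear": [0, 0, 0.0], "fingers": 0.005},
    {"delta_rot": [0, 0, 0], "linear": [0, 0, 0.0], "fingers": 0.005},
    {"delta_rot": [0, 0, 0], "linear": [0, 0, 0.0], "fingers": 0.005},
    {"delta_rot": [0, 0, 0], "linear": [0, 0, 0.0], "fingers": 0.005},
    {"delta_rot": [0, 0, 0], "linear": [0, 0, 0.0], "fingers": 0.005}
  ],
  "force": 25
}}

```text
clock: 5.45
position: [0.5704, 0.1681, 0.1682]
ee_rot: [0.0, 1.0, -0.003, 0.002]
contact_force: [0.3, 0.3, -1.0]
width: 0.01
```

Emit:
{"op": "send_rows", "data": {
  "plan": [
    {"linear": [0.0035, 0, -0.0035], "delta_rot": [0, 0, 0], "fingers": 0.005},
    {"linear": [0.0072, 0, -0.0069], "delta_rot": [0, 0, 0], "fingers": 0.005},
    {"linear": [0.0079, 0, -0.0061], "delta_rot": [0, 0, 0], "fingers": 0.005},
    {"linear": [0.0086, 0, -0.0052], "delta_rot": [0, 0, 0], "fingers": 0.005},
    {"linear": [0.004, 0, -0.002], "delta_rot": [0, 0, 0], "fingers": 0.005},
    {"linear": [0, 0, 0], "delta_rot": [0, 0, 0], "fingers": 0.005}
  ]
}}

```text
clock: 5.95
position: [0.5967, 0.1679, 0.1909]
ee_rot: [0.001, 1.0, -0.003, -0.008]
contact_force: [-0.8, 0.9, -4.5]
width: 0.0097
```

Emit:
{"op": "send_rows", "data": {
  "plan": [
    {"linear": [0.005, 0, -0.001], "delta_rot": [0.1, 0.9, 0], "fingers": 0.005},
    {"linear": [0.0093, 0, -0.003], "delta_rot": [0, 0, 0], "fingers": 0.005},
    {"linear": [0.0096, 0, -0.002], "delta_rot": [0, 0, 0], "fingers": 0.005},
    {"linear": [0.0099, 0, -0.0012], "delta_rot": [0, 0, 0], "fingers": 0.005},
    {"linear": [0.01, 0, 0], "delta_rot": [0, 0, 0], "fingers": 0.005},
    {"linear": [0.005, 0, 0], "delta_rot": [0, 0, 0], "fingers": 0.005},
    {"linear": [0, 0, 0], "delta_rot": [0, 0, 0], "fingers": 0.005}
  ]
}}

```text
clock: 6.53
position: [0.6395, 0.1675, 0.2038]
ee_rot: [0.0, 1.0, -0.003, -0.007]
contact_force: [-1.6, 1.1, -3.6]
width: 0.0097
```

Emit:
{"op": "send_rows", "data": {
  "plan": [
    {"linear": [0.005, 0, 0.006], "delta_rot": [0, 0.8, 0], "fingers": 0.005},
    {"linear": [0.0095, 0, 0.002], "delta_rot": [0, 0, 0], "fingers": 0.005},
    {"linear": [0.0095, 0, 0.002], "delta_rot": [0, 0, 0], "fingers": 0.005},
    {"linear": [0.006, 0, 0.002], "delta_rot": [0, 0, 0], "fingers": 0.005},
    {"linear": [0, 0, 0], "delta_rot": [0, 0, 0], "fingers": 0.005}
  ]
}}

```text
clock: 6.95
position: [0.6726, 0.1673, 0.1978]
ee_rot: [-0.0, 1.0, -0.003, 0.006]
contact_force: [-1.3, -0.5, -1.6]
width: 0.0098
```

Run:
```python
from h import *
s=manip.get_image("scene")
a=cv2.resize(s[130:330,230:430],(600,600),interpolation=cv2.INTER_CUBIC);cv2.imwrite("pics/a3.png",a[:,:,::-1])
for t in (1.2,1.4,1.57): print(t,((proj("scene",can([.5817,.1676,-.0128],lid(t,[[-.055,.07,.108],[-.055,.07,.1],[-.055,-.07,.108],[-.025,.035,.143],[-.025,-.035,.143]])))-[230,130])*3).round().tolist())
```

```text
1.2 [[305.0, 322.0], [312.0, 321.0], [178.0, 229.0], [224.0, 338.0], [162.0, 288.0]]
1.4 [[283.0, 330.0], [291.0, 327.0], [156.0, 235.0], [205.0, 352.0], [144.0, 302.0]]
1.57 [[263.0, 341.0], [272.0, 336.0], [137.0, 243.0], [190.0, 367.0], [129.0, 316.0]]
```

View pics/a3.png

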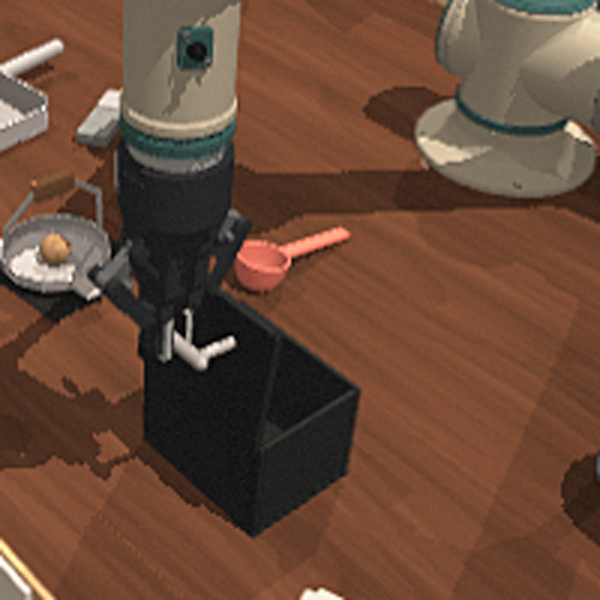

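The lid is open at nearly upright: its corner is at (280,330) against a prediction of about (263,341) for 90°. A few mm more will do.

Emit:
{"op": "send_rows", "data": {
  "plan": [
    {"linear": [0.005, 0, 0.002], "delta_rot": [0, -0.8, 0], "fingers": 0.005},
    {"linear": [0.003, 0, 0.001], "delta_rot": [0, 0, 0], "fingers": 0.005},
    {"linear": [0, 0, 0], "delta_rot": [0, 0, 0], "fingers": 0.005}
  ]
}}

```text
clock: 7.25
position: [0.6805, 0.1673, 0.1947]
ee_rot: [0.0, 1.0, -0.002, -0.003]
contact_force: [-2.7, -0.3, 2.0]
width: 0.0099
```

Emit:
{"op": "send_rows", "data": {
  "plan": [
    {"linear": [0, 0, 0], "delta_rot": [0, 0, 0], "fingers": 0.02},
    {"linear": [0, 0, 0], "delta_rot": [0, 0, 0], "fingers": 0.028},
    {"linear": [0, 0, 0], "delta_rot": [0, 0, 0], "fingers": 0.028},
    {"linear": [0, 0, 0], "delta_rot": [0, 0, 0], "fingers": 0.028}
  ]
}}

```text
clock: 7.58
position: [0.6847, 0.1672, 0.1955]
ee_rot: [-0.0, 1.0, -0.002, 0.002]
contact_force: [0.3, -0.4, 0.3]
width: 0.0278
```

Emit:
{"op": "send_rows", "data": {
  "plan": [
    {"linear": [0, 0, -0.01], "delta_rot": [0, 0, 0], "fingers": 0.028},
    {"linear": [0, 0, -0.018], "delta_rot": [0, 0, 0], "fingers": 0.028},
    {"linear": [0, 0, -0.02], "delta_rot": [0, 0, 0], "fingers": 0.028},
    {"linear": [0, 0, -0.02], "delta_rot": [0, 0, 0], "fingers": 0.028},
    {"linear": [0, 0, -0.02], "delta_rot": [0, 0, 0], "fingers": 0.04},
    {"linear": [0, 0, 0], "delta_rot": [0, 0, 0], "fingers": 0.05}
  ]
}}

```text
clock: 8.08
position: [0.6848, 0.167, 0.2897]
ee_rot: [0.0, 1.0, -0.002, 0.004]
contact_force: [1.1, 0.2, 1.0]
width: 0.0493
```

Run:
```python
from h import *
s=manip.get_image("scene")
a=cv2.resize(s[130:330,230:430],(600,600),interpolation=cv2.INTER_CUBIC);cv2.imwrite("pics/a4.png",a[:,:,::-1])
print(manip.get_state()["position"])
```

```text
[0.68418143 0.16688208 0.28789559]
```

View pics/a4.png

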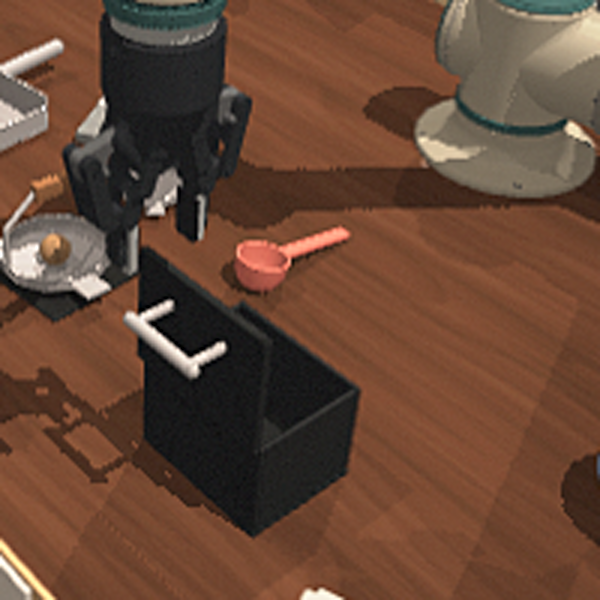

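The lid stands upright: handle ends are at (130,317) and (194,371) against (129,316) and (190,367) predicted for 1.57 rad. Next, the dish.

Emit:
{"op": "send_rows", "data": {
  "plan": [
    {"linear": [-0.006, 0.015, 0], "delta_rot": [0, 0, 0], "fingers": 0.05},
    {"linear": [-0.011, 0.026, 0], "delta_rot": [0, 0, 0], "fingers": 0.05},
    {"linear": [-0.011, 0.026, 0], "delta_rot": [0, 0, 0], "fingers": 0.05},
    {"linear": [-0.011, 0.026, 0], "delta_rot": [0, 0, 0], "fingers": 0.05},
    {"linear": [-0.011, 0.026, 0], "delta_rot": [0, 0, 0], "fingers": 0.05},
    {"linear": [-0.011, 0.026, 0], "delta_rot": [0, 0, 0], "fingers": 0.05},
    {"linear": [-0.011, 0.026, 0], "delta_rot": [0, 0, 0], "fingers": 0.05},
    {"linear": [-0.011, 0.026, 0], "delta_rot": [0, 0, 0], "fingers": 0.05},
    {"linear": [-0.011, 0.026, 0], "delta_rot": [0, 0, 0], "fingers": 0.05},
    {"linear": [-0.011, 0.026, 0], "delta_rot": [0, 0, 0], "fingers": 0.05},
    {"linear": [-0.008, 0.015, 0], "delta_rot": [0, 0, 0], "fingers": 0.05},
    {"linear": [0, 0, 0], "delta_rot": [0, 0, 0], "fingers": 0.05}
  ]
}}

```text
clock: 9.13
position: [0.5507, -0.1142, 0.2729]
ee_rot: [0.002, 1.0, -0.001, -0.011]
contact_force: [0.3, 0.5, 1.0]
width: 0.0499
```

Emit:
{"op": "send_rows", "data": {
  "plan": [
    {"linear": [0, 0, 0], "delta_rot": [0, 0, -7], "fingers": 0.05},
    {"linear": [0, 0, 0], "delta_rot": [0, 0, -7], "fingers": 0.05},
    {"linear": [0, 0, 0], "delta_rot": [0, 0, -7], "fingers": 0.05},
    {"linear": [0, 0, 0], "delta_rot": [0, 0, -7], "fingers": 0.05},
    {"linear": [0, 0, 0], "delta_rot": [0, 0, -7], "fingers": 0.05},
    {"linear": [0, 0, 0], "delta_rot": [0, 0, -7], "fingers": 0.05},
    {"linear": [0, 0, 0], "delta_rot": [0, 0, -7], "fingers": 0.05},
    {"linear": [0, 0, 0], "delta_rot": [0, 0, -7], "fingers": 0.05},
    {"linear": [0, 0, 0], "delta_rot": [0, 0, -7], "fingers": 0.05},
    {"linear": [0, 0, 0], "delta_rot": [0, 0, -7], "fingers": 0.05},
    {"linear": [0, 0, 0], "delta_rot": [0, 0, -7], "fingers": 0.05},
    {"linear": [0, 0, 0], "delta_rot": [0, 0, 0], "fingers": 0.05}
  ]
}}

```text
clock: 10.13
position: [0.5395, -0.1112, 0.2604]
ee_rot: [-0.016, 0.772, 0.635, -0.015]
contact_force: [-0.0, -0.1, -0.6]
width: 0.0501
```

```bash
cat >> h.py <<'E'
def need(p,yaw): # tool-frame shift and turn (deg) to world TCP p, tool down, tool x at yaw (deg)
    st=manip.get_state(); r=R.from_quat(np.roll(st["ee_rot"],-1))
    g=R.from_euler("z",yaw,degrees=True)*R.from_euler("x",180,degrees=True)
    print("t",st["clock"],"p",st["position"].round(4),"F",st["contact_force"].round(1),"w",round(st["width"],4),"shift",r.inv().apply(np.array(p)-st["position"]).round(4),"turn",np.rad2deg((r.inv()*g).as_rotvec()).round(2))
E
python3 - <<'E'
from h import *
need([.5596,-.1385,.2],85.6)
E
```

```text
t 10.1333 p [ 0.5395 -0.1112  0.2604] F [-0.  -0.1 -0.6] w 0.0501 shift [-0.0227  0.0276  0.0594] turn [-2.48 -0.   -6.79]
```

Emit:
{"op": "send_rows", "data": {
  "plan": [
    {"linear": [-0.01, 0.014, 0], "delta_rot": [-1.2, 0, -3.4], "fingers": 0.05},
    {"linear": [-0.011, 0.014, 0], "delta_rot": [-1.2, 0, -3.2], "fingers": 0.05},
    {"linear": [0, 0, 0], "delta_rot": [0, 0, 0], "fingers": 0.05},
    {"linear": [0, 0, 0.02], "delta_rot": [0, 0, 0], "fingers": 0.05},
    {"linear": [0, 0, 0.02], "delta_rot": [0, 0, 0], "fingers": 0.05},
    {"linear": [0, 0, 0.01], "delta_rot": [0, 0, 0], "fingers": 0.05},
    {"linear": [0, 0, 0], "delta_rot": [0, 0, 0], "fingers": 0.05}
  ]
}}

```text
clock: 10.72
position: [0.5603, -0.133, 0.2051]
ee_rot: [-0.004, 0.74, 0.672, -0.001]
contact_force: [-1.0, 0.2, -0.5]
width: 0.0497
```

Run:
```python
from h import *
s=manip.get_image("scene")
a=cv2.resize(s[110:270,170:330],(600,600),interpolation=cv2.INTER_CUBIC);cv2.imwrite("pics/a5.png",a[:,:,::-1])
need([.5596,-.1385,.11],85.6)
p=manip.get_state()["position"]
print((proj("scene",[p-[0,0,.025],[.5596,-.1385,.114]])-[170,110])*3.75)
```

```text
t 10.7667 p [ 0.5606 -0.1331  0.2059] F [-0.5 -0.3 -0.6] w 0.0501 shift [-0.0059  0.0001  0.0959] turn [-0.35 -0.22 -1.1 ]
[[288.69096941 221.96480212]
 [288.80033782 293.11212753]]
```

View pics/a5.png

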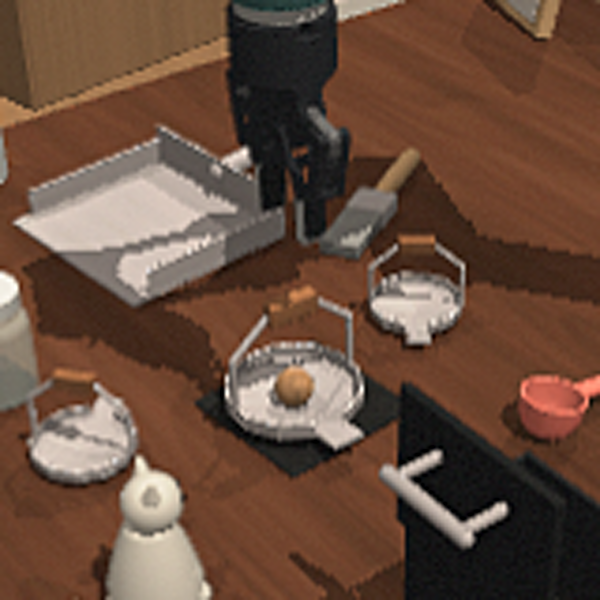

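Dish grip seen at about (293,297) against the predicted (289,293); the open fingers are centred above it. The choice is confirmed as the largest dish, with the ball. I descend.

Emit:
{"op": "send_rows", "data": {
  "plan": [
    {"linear": [-0.005, 0, 0.012], "delta_rot": [-0.3, -0.2, -1.0], "fingers": 0.05},
    {"linear": [0, 0, 0.018], "delta_rot": [0, 0, 0], "fingers": 0.05},
    {"linear": [0, 0, 0.018], "delta_rot": [0, 0, 0], "fingers": 0.05},
    {"linear": [0, 0, 0.014], "delta_rot": [0, 0, 0], "fingers": 0.05},
    {"linear": [0, 0, 0], "delta_rot": [0, 0, 0], "fingers": 0.05}
  ]
}}

```text
clock: 11.18
position: [0.5625, -0.1375, 0.1475]
ee_rot: [0.003, 0.736, 0.677, 0.002]
contact_force: [0.3, -0.3, 0.1]
width: 0.0497
```

Run:
```python
from h import *
need([.5596,-.1385,.11],85.6)
```

```text
t 11.1833 p [ 0.5625 -0.1375  0.1475] F [ 0.3 -0.3  0.1] w 0.0497 shift [-0.0012 -0.0031  0.0375] turn [ 0.42  0.08 -0.38]
```

Emit:
{"op": "send_rows", "data": {
  "plan": [
    {"linear": [-0.001, -0.003, 0.01], "delta_rot": [0.4, 0, -0.3], "fingers": 0.05},
    {"linear": [0, 0, 0.012], "delta_rot": [0, 0, 0], "fingers": 0.05},
    {"linear": [0, 0, 0.01], "delta_rot": [0, 0, 0], "fingers": 0.05},
    {"linear": [0, 0, 0.004], "delta_rot": [0, 0, 0], "fingers": 0.05},
    {"linear": [0, 0, 0], "delta_rot": [0, 0, 0], "fingers": 0.05}
  ]
}}

```text
clock: 11.6
position: [0.5617, -0.1387, 0.1139]
ee_rot: [0.003, 0.735, 0.679, 0.001]
contact_force: [-0.0, 0.8, 0.5]
width: 0.0498
```

Run:
```python
from h import *
need([.5596,-.1385,.11],85.6)
```

```text
t 11.6 p [ 0.5617 -0.1387  0.1139] F [-0.   0.8  0.5] w 0.0498 shift [ 0.0001 -0.0021  0.0039] turn [ 0.35  0.2  -0.13]
```

Emit:
{"op": "send_rows", "data": {
  "plan": [
    {"linear": [0, -0.001, 0.003], "delta_rot": [0.3, 0.2, 0], "fingers": 0.035},
    {"linear": [0, 0, 0], "delta_rot": [0, 0, 0], "fingers": 0.026},
    {"linear": [0, 0, 0], "delta_rot": [0, 0, 0], "fingers": 0.022},
    {"linear": [0, 0, 0], "delta_rot": [0, 0, 0], "fingers": 0.02},
    {"linear": [0, 0, 0], "delta_rot": [0, 0, 0], "fingers": 0.018},
    {"linear": [0, 0, 0], "delta_rot": [0, 0, 0], "fingers": 0.017},
    {"linear": [0, 0, 0], "delta_rot": [0, 0, 0], "fingers": 0.016},
    {"linear": [0, 0, 0], "delta_rot": [0, 0, 0], "fingers": 0.015},
    {"linear": [0, 0, 0], "delta_rot": [0, 0, 0], "fingers": 0.013},
    {"linear": [0, 0, 0], "delta_rot": [0, 0, 0], "fingers": 0.01},
    {"linear": [0, 0, 0], "delta_rot": [0, 0, 0], "fingers": 0.005}
  ],
  "force": 40
}}

```text
clock: 12.52
position: [0.5621, -0.1396, 0.1134]
ee_rot: [0.002, 0.735, 0.679, 0.001]
contact_force: [-0.6, -0.3, 0.1]
width: 0.013
```

Run:
```python
from h import *
need([.5596,-.1385,.11],85.6)
```

```text
t 12.5167 p [ 0.5621 -0.1396  0.1134] F [-0.6 -0.3  0.1] w 0.013 shift [ 0.0009 -0.0026  0.0034] turn [ 0.27  0.08 -0.14]
```

Emit:
{"op": "send_rows", "data": {
  "plan": [
    {"linear": [0, 0, -0.001], "delta_rot": [0, 0, 0], "fingers": 0.005},
    {"linear": [0, 0, -0.003], "delta_rot": [0, 0, 0], "fingers": 0.005},
    {"linear": [0, 0, -0.005], "delta_rot": [0, 0, 0], "fingers": 0.005},
    {"linear": [0, 0, -0.006], "delta_rot": [0, 0, 0], "fingers": 0.005},
    {"linear": [0, 0, -0.006], "delta_rot": [0, 0, 0], "fingers": 0.005},
    {"linear": [0, 0, -0.006], "delta_rot": [0, 0, 0], "fingers": 0.005},
    {"linear": [0, 0, -0.006], "delta_rot": [0, 0, 0], "fingers": 0.005},
    {"linear": [0, 0, -0.006], "delta_rot": [0, 0, 0], "fingers": 0.005},
    {"linear": [0, 0, -0.006], "delta_rot": [0, 0, 0], "fingers": 0.005},
    {"linear": [0, 0, -0.005], "delta_rot": [0, 0, 0], "fingers": 0.005},
    {"linear": [0, 0, -0.003], "delta_rot": [0, 0, 0], "fingers": 0.005},
    {"linear": [0, 0, -0.001], "delta_rot": [0, 0, 0], "fingers": 0.005}
  ]
}}

```text
clock: 13.52
position: [0.5609, -0.1387, 0.1722]
ee_rot: [0.001, 0.735, 0.679, 0.001]
contact_force: [-0.2, -0.7, -2.5]
width: 0.0133
```

Run:
```python
from h import *
s=manip.get_image("scene")
a=cv2.resize(s[110:270,170:330],(600,600),interpolation=cv2.INTER_CUBIC);cv2.imwrite("pics/a6.png",a[:,:,::-1])
need([.5621,-.1396,.25],85.6)
```

```text
t 13.5667 p [ 0.5609 -0.1388  0.1723] F [ 0.3  0.4 -2.4] w 0.013 shift [-0.0007  0.0014 -0.0777] turn [ 0.14  0.01 -0.15]
```

View pics/a6.png

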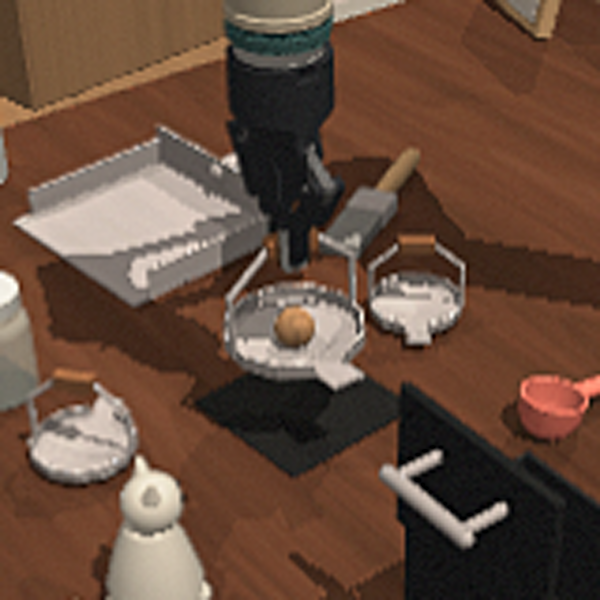

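The dish hangs level above the mat at (295,330) with the ball in its middle. I lift further, then turn gently.

Emit:
{"op": "send_rows", "data": {
  "plan": [
    {"linear": [0, 0, -0.002], "delta_rot": [0, 0, 0], "fingers": 0.005},
    {"linear": [0, 0, -0.005], "delta_rot": [0, 0, 0], "fingers": 0.005},
    {"linear": [0, 0, -0.008], "delta_rot": [0, 0, 0], "fingers": 0.005},
    {"linear": [0, 0, -0.009], "delta_rot": [0, 0, 0], "fingers": 0.005},
    {"linear": [0, 0, -0.009], "delta_rot": [0, 0, 0], "fingers": 0.005},
    {"linear": [0, 0, -0.009], "delta_rot": [0, 0, 0], "fingers": 0.005},
    {"linear": [0, 0, -0.008], "delta_rot": [0, 0, 0], "fingers": 0.005},
    {"linear": [0, 0, -0.007], "delta_rot": [0, 0, 0], "fingers": 0.005},
    {"linear": [0, 0, -0.006], "delta_rot": [0, 0, 0], "fingers": 0.005},
    {"linear": [0, 0, -0.005], "delta_rot": [0, 0, 0], "fingers": 0.005},
    {"linear": [0, 0, -0.003], "delta_rot": [0, 0, 0], "fingers": 0.005},
    {"linear": [0, 0, -0.001], "delta_rot": [0, 0, 0], "fingers": 0.005}
  ]
}}

```text
clock: 14.57
position: [0.5606, -0.1387, 0.2523]
ee_rot: [0.001, 0.735, 0.678, 0.001]
contact_force: [0.1, -0.4, -2.3]
width: 0.0132
```

Emit:
{"op": "send_rows", "data": {
  "plan": [
    {"linear": [0, 0, 0], "delta_rot": [0, 0, 0.8], "fingers": 0.005},
    {"linear": [0, 0, 0], "delta_rot": [0, 0, 1.6], "fingers": 0.005},
    {"linear": [0, 0, 0], "delta_rot": [0, 0, 2.4], "fingers": 0.005},
    {"linear": [0, 0, 0], "delta_rot": [0, 0, 3], "fingers": 0.005},
    {"linear": [0, 0, 0], "delta_rot": [0, 0, 3], "fingers": 0.005},
    {"linear": [0, 0, 0], "delta_rot": [0, 0, 3], "fingers": 0.005},
    {"linear": [0, 0, 0], "delta_rot": [0, 0, 3], "fingers": 0.005},
    {"linear": [0, 0, 0], "delta_rot": [0, 0, 2.4], "fingers": 0.005},
    {"linear": [0, 0, 0], "delta_rot": [0, 0, 1.6], "fingers": 0.005},
    {"linear": [0, 0, 0], "delta_rot": [0, 0, 0.8], "fingers": 0.005},
    {"linear": [0, 0, 0], "delta_rot": [0, 0, 0], "fingers": 0.005}
  ]
}}

```text
clock: 15.48
position: [0.5579, -0.1377, 0.2471]
ee_rot: [-0.004, 0.855, 0.518, -0.003]
contact_force: [0.0, -0.9, -3.0]
width: 0.0131
```

Run:
```python
from h import *
need([.4907,.1688,.24],-.7)
```

```text
t 15.4833 p [ 0.5579 -0.1377  0.2471] F [ 0.  -0.9 -3. ] w 0.0131 shift [ 0.2405 -0.2015  0.0088] turn [-0.44  0.31 63.09]
```

Emit:
{"op": "send_rows", "data": {
  "plan": [
    {"linear": [0, 0, 0], "delta_rot": [-0.2, 0.15, 1], "fingers": 0.005},
    {"linear": [0, 0, -0.0003], "delta_rot": [-0.2, 0.15, 2], "fingers": 0.005},
    {"linear": [0, 0, -0.0004], "delta_rot": [0, 0, 3], "fingers": 0.005},
    {"linear": [0, 0, -0.0005], "delta_rot": [0, 0, 4], "fingers": 0.005},
    {"linear": [0, 0, -0.0005], "delta_rot": [0, 0, 4], "fingers": 0.005},
    {"linear": [0, 0, -0.0005], "delta_rot": [0, 0, 4], "fingers": 0.005},
    {"linear": [0, 0, -0.0005], "delta_rot": [0, 0, 4], "fingers": 0.005},
    {"linear": [0, 0, -0.0005], "delta_rot": [0, 0, 4], "fingers": 0.005},
    {"linear": [0, 0, -0.0005], "delta_rot": [0, 0, 3], "fingers": 0.005},
    {"linear": [0, 0, -0.0003], "delta_rot": [0, 0, 2], "fingers": 0.005},
    {"linear": [0, 0, 0], "delta_rot": [0, 0, 1], "fingers": 0.005},
    {"linear": [0, 0, 0], "delta_rot": [0, 0, 0], "fingers": 0.005}
  ]
}}

```text
clock: 16.48
position: [0.5564, -0.1374, 0.2491]
ee_rot: [-0.003, 0.969, 0.246, -0.0]
contact_force: [0.3, 0.4, -2.5]
width: 0.0133
```

Run:
```python
from h import *
need([.4907,.1688,.24],-.7)
```

```text
t 16.4833 p [ 0.5564 -0.1374  0.2491] F [ 0.3  0.4 -2.5] w 0.0133 shift [ 0.0883 -0.3004  0.0112] turn [-4.000e-01  1.000e-02  2.919e+01]
```

Emit:
{"op": "send_rows", "data": {
  "plan": [
    {"linear": [0, 0, 0], "delta_rot": [-0.2, 0, 1], "fingers": 0.005},
    {"linear": [0, 0, -0.0003], "delta_rot": [-0.2, 0, 2], "fingers": 0.005},
    {"linear": [0, 0, -0.0004], "delta_rot": [0, 0, 3], "fingers": 0.005},
    {"linear": [0, 0, -0.0005], "delta_rot": [0, 0, 3.5], "fingers": 0.005},
    {"linear": [0, 0, -0.0005], "delta_rot": [0, 0, 3.5], "fingers": 0.005},
    {"linear": [0, 0, -0.0005], "delta_rot": [0, 0, 3.5], "fingers": 0.005},
    {"linear": [0, 0, -0.0005], "delta_rot": [0, 0, 3.5], "fingers": 0.005},
    {"linear": [0, 0, -0.0005], "delta_rot": [0, 0, 3], "fingers": 0.005},
    {"linear": [0, 0, -0.0005], "delta_rot": [0, 0, 2.5], "fingers": 0.005},
    {"linear": [0, 0, -0.0003], "delta_rot": [0, 0, 2], "fingers": 0.005},
    {"linear": [0, 0, 0], "delta_rot": [0, 0, 0.8], "fingers": 0.005},
    {"linear": [0, 0, 0], "delta_rot": [0, 0, 0], "fingers": 0.005}
  ]
}}

```text
clock: 17.48
position: [0.5555, -0.1369, 0.2524]
ee_rot: [0.0, 1.0, -0.012, 0.0]
contact_force: [-0.4, 0.0, -2.4]
width: 0.013
```

Run:
```python
from h import *
need([.4907,.1688,.24],-.7)
```

```text
t 17.4833 p [ 0.5555 -0.1369  0.2524] F [-0.4  0.  -2.4] w 0.013 shift [-0.0721 -0.3041  0.0122] turn [ 0.02 -0.05 -0.66]
```

Emit:
{"op": "send_rows", "data": {
  "plan": [
    {"linear": [-0.0005, -0.002, 0], "delta_rot": [0, 0, -0.4], "fingers": 0.005},
    {"linear": [-0.001, -0.004, 0], "delta_rot": [0, 0, 0], "fingers": 0.005},
    {"linear": [-0.0015, -0.006, 0], "delta_rot": [0, 0, 0], "fingers": 0.005},
    {"linear": [-0.002, -0.008, 0], "delta_rot": [0, 0, 0], "fingers": 0.005},
    {"linear": [-0.0025, -0.01, 0], "delta_rot": [0, 0, 0], "fingers": 0.005},
    {"linear": [-0.0025, -0.01, 0], "delta_rot": [0, 0, 0], "fingers": 0.005},
    {"linear": [-0.0025, -0.01, 0], "delta_rot": [0, 0, 0], "fingers": 0.005},
    {"linear": [-0.0025, -0.01, 0], "delta_rot": [0, 0, 0], "fingers": 0.005},
    {"linear": [-0.002, -0.008, 0], "delta_rot": [0, 0, 0], "fingers": 0.005},
    {"linear": [-0.0015, -0.006, 0], "delta_rot": [0, 0, 0], "fingers": 0.005},
    {"linear": [-0.001, -0.004, 0], "delta_rot": [0, 0, 0], "fingers": 0.005},
    {"linear": [-0.0005, -0.002, 0], "delta_rot": [0, 0, 0], "fingers": 0.005}
  ]
}}

```text
clock: 18.48
position: [0.5336, -0.0461, 0.2525]
ee_rot: [-0.001, 1.0, -0.006, 0.0]
contact_force: [0.5, -0.4, -3.4]
width: 0.0136
```

Run:
```python
from h import *
need([.4907,.1688,.24],-.7)
```

```text
t 18.4833 p [ 0.5336 -0.0461  0.2525] F [ 0.5 -0.4 -3.4] w 0.0136 shift [-0.0455 -0.2144  0.0127] turn [-0.07 -0.04  0.01]
```

Orientation is steady. I continue in the same way.

Emit:
{"op": "send_rows", "data": {
  "plan": [
    {"linear": [-0.0005, -0.002, 0], "delta_rot": [0, 0, 0], "fingers": 0.005},
    {"linear": [-0.001, -0.004, 0], "delta_rot": [0, 0, 0], "fingers": 0.005},
    {"linear": [-0.0015, -0.006, 0], "delta_rot": [0, 0, 0], "fingers": 0.005},
    {"linear": [-0.002, -0.008, 0], "delta_rot": [0, 0, 0], "fingers": 0.005},
    {"linear": [-0.0025, -0.01, 0], "delta_rot": [0, 0, 0], "fingers": 0.005},
    {"linear": [-0.0025, -0.012, 0], "delta_rot": [0, 0, 0], "fingers": 0.005},
    {"linear": [-0.0025, -0.014, 0], "delta_rot": [0, 0, 0], "fingers": 0.005},
    {"linear": [-0.0025, -0.014, 0], "delta_rot": [0, 0, 0], "fingers": 0.005},
    {"linear": [-0.0025, -0.014, 0], "delta_rot": [0, 0, 0], "fingers": 0.005},
    {"linear": [-0.0025, -0.014, 0], "delta_rot": [0, 0, 0], "fingers": 0.005},
    {"linear": [-0.0025, -0.014, 0], "delta_rot": [0, 0, 0], "fingers": 0.005},
    {"linear": [-0.0025, -0.014, 0], "delta_rot": [0, 0, 0], "fingers": 0.005}
  ]
}}

```text
clock: 19.48
position: [0.5076, 0.09, 0.2523]
ee_rot: [-0.001, 1.0, -0.008, 0.0]
contact_force: [0.5, 0.5, -2.2]
width: 0.0131
```

Emit:
{"op": "send_rows", "data": {
  "plan": [
    {"linear": [-0.0025, -0.013, 0], "delta_rot": [0, 0, 0], "fingers": 0.005},
    {"linear": [-0.0025, -0.011, 0], "delta_rot": [0, 0, 0], "fingers": 0.005},
    {"linear": [-0.002, -0.009, 0], "delta_rot": [0, 0, 0], "fingers": 0.005},
    {"linear": [-0.0015, -0.007, 0], "delta_rot": [0, 0, 0], "fingers": 0.005},
    {"linear": [-0.001, -0.005, 0], "delta_rot": [0, 0, 0], "fingers": 0.005},
    {"linear": [-0.0005, -0.003, 0], "delta_rot": [0, 0, 0], "fingers": 0.005},
    {"linear": [0, -0.001, 0], "delta_rot": [0, 0, 0], "fingers": 0.005},
    {"linear": [0, 0, 0], "delta_rot": [0, 0, 0], "fingers": 0.005}
  ]
}}

```text
clock: 20.15
position: [0.4944, 0.1494, 0.2526]
ee_rot: [-0.002, 1.0, -0.005, -0.0]
contact_force: [0.5, -0.2, -3.2]
width: 0.0132
```

Run:
```python
from h import *
need([.4907,.1688,.24],-.7)
```

```text
t 20.15 p [0.4944 0.1494 0.2526] F [ 0.5 -0.2 -3.2] w 0.0132 shift [-0.0039 -0.0193  0.0127] turn [-0.23  0.01  0.11]
```

Emit:
{"op": "send_rows", "data": {
  "plan": [
    {"linear": [-0.0005, -0.002, 0.001], "delta_rot": [-0.2, 0, 0], "fingers": 0.005},
    {"linear": [-0.001, -0.004, 0.002], "delta_rot": [0, 0, 0], "fingers": 0.005},
    {"linear": [-0.001, -0.005, 0.003], "delta_rot": [0, 0, 0], "fingers": 0.005},
    {"linear": [-0.001, -0.004, 0.003], "delta_rot": [0, 0, 0], "fingers": 0.005},
    {"linear": [0, -0.003, 0.002], "delta_rot": [0, 0, 0], "fingers": 0.005},
    {"linear": [0, -0.001, 0.001], "delta_rot": [0, 0, 0], "fingers": 0.005},
    {"linear": [0, 0, 0], "delta_rot": [0, 0, 0], "fingers": 0.005},
    {"linear": [0, 0, 0], "delta_rot": [0, 0, 0], "fingers": 0.005},
    {"linear": [0, 0, 0], "delta_rot": [0, 0, 0], "fingers": 0.005},
    {"linear": [0, 0, 0], "delta_rot": [0, 0, 0], "fingers": 0.005}
  ]
}}

```text
clock: 20.98
position: [0.4913, 0.1686, 0.2386]
ee_rot: [0.001, 1.0, -0.007, -0.001]
contact_force: [0.8, 0.2, -3.0]
width: 0.0131
```

Run:
```python
from h import *
s=manip.get_image("scene");t=manip.get_image("top")
a=cv2.resize(s[140:320,250:380],(433,600),interpolation=cv2.INTER_CUBIC)
b=cv2.resize(t[160:260,190:250],(360,600),interpolation=cv2.INTER_CUBIC)
cv2.imwrite("pics/a7.png",np.hstack([a,b])[:,:,::-1])
need([.4907,.1688,.24],-.7)
p=manip.get_state()["position"]
L=[[p[0]+.079,p[1]-.001,p[2]-.1094+.02]]
q=can([.5817,.1676,-.0128],lid(1.57,[[-.025,.035,.143],[-.025,-.035,.143]]))
print("lip,handle ends scene",(proj("scene",np.r_[L,q])-[250,140])*600/180,"lip top",(proj("top",L)-[190,160])*6+[433,0])
```

```text
t 21.0833 p [0.4913 0.1686 0.2387] F [-0.2  0.3 -2.5] w 0.0134 shift [-0.0006 -0.0002 -0.0013] turn [ 0.07  0.06 -0.05]
lip,handle ends scene [[228.87916998 314.00655062]
 [144.16457452 374.57014381]
 [ 76.29349567 317.58130226]] lip top [[629.8587514  264.50437853]]
```

View pics/a7.png

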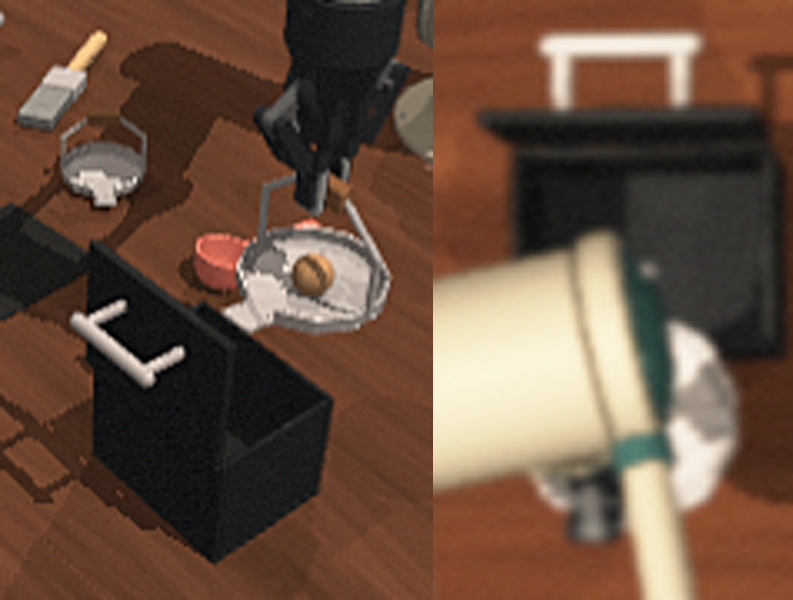

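Run:
```python
from h import *
p=manip.get_state()["position"];z=p[2]-.1094
th=np.deg2rad(np.arange(0,360,15))
P=np.c_[p[0]+.055*np.cos(th),p[1]+.055*np.sin(th),0*th+z+.026]
q=(proj("scene",P)-[250,140])*600/180
print("rim l/r/top/bottom",q[q[:,0].argmin()].round(),q[q[:,0].argmax()].round(),q[q[:,1].argmin()].round(),q[q[:,1].argmax()].round())
print("ball",((proj("scene",[[p[0],p[1],z+.022]])-[250,140])*600/180).round())
for d in manip.find_in("ball","scene")[:3]: e=np.array(d["extent"]); print("seen ball",((e[:2]+e[2:])/2-[250,140])*600/180,d["p"])
need(p,-.7)
```

```text
rim l/r/top/bottom [233. 259.] [383. 270.] [306. 220.] [310. 313.]
ball [[307. 269.]]
seen ball [316.         280.33333333] 0.45
t 21.1333 p [0.4913 0.1686 0.2387] F [ 0.  -0.6 -2.5] w 0.013 shift [-0. -0.  0.] turn [ 0.07  0.06 -0.05]
```

Run:
```python
from h import *
s=manip.get_image("scene"); p=manip.get_state()["position"];z=p[2]-.1094
o=np.array([312,190]);k=10
a=cv2.resize(s[190:245,312:380],None,fx=k,fy=k,interpolation=cv2.INTER_CUBIC)
th=np.deg2rad(np.arange(15,346,30)); a=np.ascontiguousarray(a)
def D(P,c):
    for u in (proj("scene",P)-o+.5)*k-.5: cv2.circle(a,tuple(int(v) for v in u),3,c,-1)
D(np.c_[p[0]+.056*np.cos(th),p[1]+.056*np.sin(th),0*th+z+.026],(255,0,0))
D([[p[0],p[1]+.055,z+.026],[p[0],p[1]-.055,z+.026],[p[0]+.079,p[1]+.013,z+.02],[p[0]+.079,p[1]-.015,z+.02],[p[0],p[1]+.022,z+.1]],(0,255,0))
cv2.imwrite("pics/a8.png",a[:,:,::-1])
```

```text
(no output)
```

View pics/a8.png

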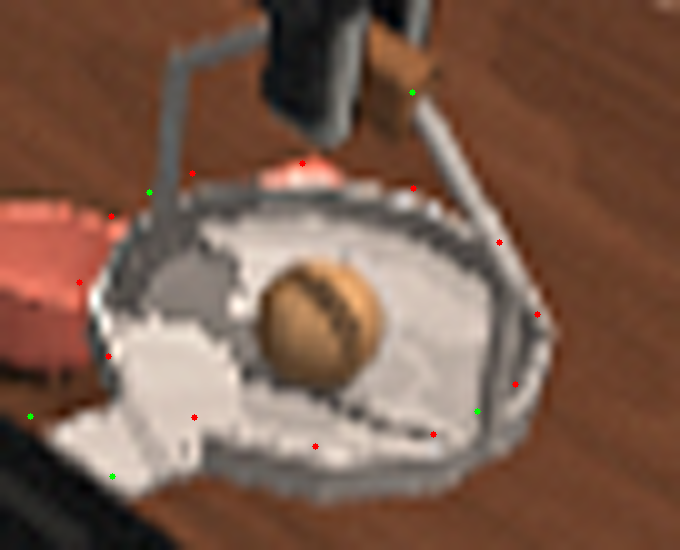

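The overlay shows the real rim shifted evenly from the level prediction, by about (+1.2,+1.9) image px on all sides. So the dish is level and sits about 4 mm off the prediction. The ball is central at (320,325), and the lip tip at about (92,462) is close to its prediction, well within limits. I hand in.

```bash
python3 -c "
from h import *
print(manip.get_state()['qd'].round(3)); print(manip.sign_off())"
```

```text
[ 0.001 -0.001  0.001 -0.     0.    -0.002]
the job is handed in; nothing more can be done
None
```

I swung the lid upright by its bar handle, let go and lifted clear. Then I took the largest dish (the one with the ball on the mat) by its wooden grip, lifted it, turned it about 86° and carried it to the canister. I handed the job in with the dish held there at about 21 s; it returned no verdict.

| Last check | Result |
|---|---|
| Lid | After release, the handle ends were within about 4 px (enlarged crop) of the prediction for 1.57 rad, and it still looked upright at the end |
| Lip direction | Tool within 0.1° of the target along the canister's x |
| Lip tip position | By calculation about 12 mm in front of the mouth's middle and about 0.15 m high, which is 5 cm above the rim |
| Ball | In the middle of the dish |
| Grip | Fingers closed on the wooden grip at 13 mm, arm at rest, no contact with the canister seen |
| Bystanders | None came near the path; the scoop looked unmoved and I did not measure the others again |

- **Small disagreement:** in the final overlay the dish's rim sat about 2 px (roughly 4 mm) from where I predicted. The shift was the same all round, so I took it as a position offset and not a tilt; it is inside the tolerances.
- **Weak reading:** the network's last fix on the ball was low-confidence (0.45) and about 4 px off the prediction. The enlarged picture showed the ball central.

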